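Take a comparison reading of a pressure gauge

ROBOT

A 6-joint arm with a two-finger parallel gripper is mounted at the origin on a cart in front of the work surface, level with it; the furniture and walls round the work are solid. World frame = base frame: x ahead of the robot, y to its left, z up, the work surface at z = 0. Lengths are in m, angles in rad, forces in N, time in s.
With the tool pointing down it reaches from about 0.35 to 0.85 m from the base axis. Payload 8.1 kg.
Tool frame: the origin (TCP) lies at the very end of the fingers, on their centre line; the grasp point (between the pads) lies robot.hold_point_z behind it (robot.hold_point_z is the distance from the TCP to the grasp point, in m); z points along the fingers, y is the direction in which the jaws open and shut (so a half turn about z gives the same grasp; the last joint's range is limited). The gripper opens to 93 mm and grips with 3 to 60 N. Pads are 15 mm wide; open, the fingers measure 128 mm over their backs; the gripper's body (75 mm by 188 mm) begins 65 mm behind the grasp point.
Start: joints at [1.177, 0.13, 1.488, -0, 1.523, -0.085], TCP at [0.182, 0.572, 0.219] pointing down, gripper open.
Joint ranges: [-2.96, 2.96], [-0.89, 2.26], [0.02, 2.5], [-1.34, 4.48], [0, 2.73], [-2.66, 2.66]. Speed limits (rad/s): [2.39, 2.39, 2.79, 3.14, 3.14, 3.14].

INTERFACE

Orientations are given as a rotation vector (axis times angle).
In Python, from plant import robot, cams gives the robot as it stands. The module is installed in compiled form; this text tells all that it offers.
- The arm moves only by the tool step_arm, never from a script. Its argument "deltas" is a list of rows, each an object with "offset": the shift along the tool's x, y, z in cm, a list of three; "roll": the turn about the tool's z in rad. In form: [{"offset": [x, y, z], "roll": roll}, ...]. A call has 1 to 12 rows; each row shifts and turns the commanded pose from where the row before left it, along the tool's axes as they then stand; what a row does not reach is not made up. A row lasts 1/8 s, in which the tool goes at most 62.5 mm and 10.7 degrees, less where a joint would pass 70% of its speed; a pose out of reach is approached as far as the arm can. A call with a gripper value outside its range is refused whole. "fingers" is the finger opening in cm, from 0 to 9.3, set as the call begins (left out, the last holds). The fingers move at their own pace and stop on an object; "grip_force" is the grip in N (left out, the last holds). Time passes only in rows, so rows that do not move let the fingers close. It gives the time, the measured TCP pose, the force and the opening at its end, in the units of the state.
- robot.read_state(): the state, without advancing time (a new reading comes with each control period).
- cams.read_camera(name): name is "scene" or "side" or "wrist"; returns a dict with "pixels" (400x640x3 uint8, red, green, blue), "fx", "fy", "cx", "cy" (pixels), "extrinsics" (4x4, takes a point from world to camera coordinates). Camera axes: x right, y down, z forward; pixel columns grow to the right and rows downward; lengths in m; the calibration is good to about 2 mm. A picture is of the moment at which its call begins. There is no depth.
- robot.close_job(): hands the job in, once; it reports no verdict.
Trained networks look in a picture, given as the dict that the camera call returned (one of the last four; its "shot" number tells which), for a name from the list of things; names that differ only in an ending like _2 or _b are one class to them, and where a whole thing is asked for, a point or a joint stands for the part that bears it (a point fixed in the world has none). Each returns a list of dicts, best first, with "score" (0 to 1); they miss things now and then, are a little off and sometimes report something else, mostly with a low value. They report only what shows in the picture. A call takes as long as a camera call.
- cams.boxes_of(picture, thing): "xy" ([column, row] in pixels, amid what is visible of it).
- cams.silhouettes(picture, thing): "mask" (400x640 bool, what is visible of it) and "xy" ([column, row] in pixels, amid what is visible of it).
- cams.pinpoint(picture, thing): "xy" ([column, row] in pixels: a listed point, or the origin of a listed thing).
The state is a dict: "t": time; "q": joint angles; "dq": joint speeds; "joint_torque": joint torques, N m; "tool_pos": TCP position; "orientation": TCP orientation; "force": force on the tool from outside, world axes, zero at the start; "wrist_torque": the same for the moment, N m; "opening": finger opening in m.
Only numpy, scipy, OpenCV 4.12 (cv2) and the standard library are available. Lean on these libraries where they do the work, as an engineer would, in place of code of your own. Each camera call takes 0.05 s, during which the arm holds its last target. There are 200 camera calls.

TASK

Take one comparison reading of the dial gauge that is piped to the dead-weight tester in front of the robot. With the fingertips only, in this order: press the blue key of the grey readout to zero it, push that tester's slanted steel pump lever over to the left and down to its lower stop, tap the dial gauge lightly on its clear window so that the pointer does not stick, then press the green key to store the reading. Press and tap lightly, do not press the red key in the middle (it clears the readout), and do not shift or lift the readout or anything that stands about.

Things in the scene. Friction and masses are not known exactly. Their poses are not given: they have to be found in the camera images.
- readout: grey bench readout, a flat case 158 mm wide (y) and 118 mm deep (x), loose on the worktop (about 0.8 kg), propped up at the back on a wire bail so that its face slopes 12 degrees (0.21 rad) up towards the back. Origin: on the worktop under the middle of the case; x points from the key side to the display side, y to the left of someone who reads it, z up. Height of the face about 40 mm at the front edge, 64 mm at the back; the key tops lie about 55 mm above the worktop.
- zero_key_top (a point): middle of the top of the blue round key (24 mm in diameter, standing 10 mm proud of the face), left one of the three keys, which are 50 mm apart in a row along the front edge. Its z axis is the key's axis (out of the sloping face). It zeroes the readout.
- store_key_top (a point): middle of the top of the green round key, right one of the row; same size, axis as for the blue key. It stores the reading.
- clear_key_top (a point): middle of the top of the red round key between the blue and the green one, same size. Not to be pressed.
- zero_key (a joint): travel of the blue key: 0 up, 0.005 m fully pressed; a spring pushes back with 1.5 N at the start and 4 N when fully down; it comes up again when released.
- store_key (a joint): travel of the green key, as for the blue one.
- clear_key (a joint): travel of the red key, as for the blue one.
- dw_tester_2_fill_lever (a joint): hand-pump lever of the tester in front of the robot, a plain round steel rod 11 mm thick whose free part reaches 148 mm from its pivot. 0.436 rad is its lower stop, -0.26 its upper one; growing values tip it over and down. It stays where it is left; its friction takes about 0.5 N m (4 N at 125 mm from the pivot) to overcome.
- lever_tip (a point): free end of the lever, on the rod's centre line; moves with the lever. The lever swings in the upright plane through lever_pivot and lever_tip: the horizontal direction from the pivot to the tip is the way it tips over as it goes down.
- lever_pivot (a point): point on the lever's horizontal pivot axis, in the lever's plane of swing, 130 mm above the worktop. Its x axis is the pivot axis (horizontal, points roughly towards the robot); its negative y axis is the horizontal way in which the lever tips over (to the robot's left). At the lower stop the rod rises only 29 degrees (0.51 rad) over the horizontal towards its tip.
- window_centre (a point): middle of the outside of the dial gauge's clear window, 45 mm above the worktop. The gauge (86 mm across, black case, white dial facing up) is fixed to a small aluminium port block at the left side of the tester, with a steel tube to the tester.
- gauge_window: the clear plastic window of that gauge, level, slightly domed, 75 mm in diameter, its middle 5 mm proud of the rim; it yields springily under a fingertip, about 4 N per mm for at most 3 mm. Origin: centre of its underside, 5 mm below its outside. An ordinary light touch of 1 to 10 N is enough.
- weight_2_0: loose bright steel calibration weight, 43 mm in diameter, 150 mm tall, standing on the tester's plate; origin: centre of its underside. Leave alone.
- weight_2_1: loose bright steel calibration weight, 47 mm in diameter, 182 mm tall, standing on the tester's plate; origin: centre of its underside. Leave alone.
- weight_2_2: loose bright steel calibration weight, 29 mm in diameter, 108 mm tall, standing on the tester's plate; origin: centre of its underside. Leave alone.
- weight_2_3: loose bright steel calibration weight, 25 mm in diameter, 58 mm tall, standing on the tester's plate; origin: centre of its underside. Leave alone.
- oil_bottle: loose white oil bottle with a red nozzle, 46 mm in diameter, 119 mm tall, standing; origin: centre of its underside. Leave alone.
- gauge_2: loose spare dial gauge lying on its back on the worktop, not piped to anything, 109x75x40 mm; origin: centre of its underside. Leave alone.
- adaptor_1: loose brass hexagon fitting, 27x31x40 mm, standing; origin: centre of its underside. Leave alone.
- adaptor_2: loose bright steel hexagon fitting, 22x25x36 mm, standing; origin: centre of its underside. Leave alone.

How it is judged:
By the outcome, as a careful person would: the job done as asked, in the order asked, and still so for the second after the job is handed in, with the robot touching nothing.
It also fails if it takes over 64 s, if anything falls off the work surface, if the arm or the gripper's body presses on something with over 40 N, if the wrist force passes 120 N, or if a joint passes its speed limit or range.

## Working session

There is one attempt and no reset: what is moved stays moved. The work goes in short steps, Python scripts to look and compute and a tool call to move; the robot and the scene stay as the last step left them, time stands still between calls to the robot, and variables do not carry over. Pictures are saved under pics/ and viewed, about 8 in all and at most 12, crops included, and the job is handed in when it is done.

Besides the shell and the picture viewer there is one more tool, called after "Emit:" as name(argument=value, ...), one argument or row to a line, values as JSON. step_arm: Moves the arm, as the interface text tells. Its arguments: {"type":"object","properties":{"deltas":{"type":"array"},"fingers":{"type":"number"},"grip_force":{"type":"number"}},"required":["deltas"]}

```bash
mkdir -p pics
cat > h.py <<'E'
import numpy as np, cv2
from plant import robot, cams
PTS=["zero_key_top","store_key_top","clear_key_top","lever_tip","lever_pivot","window_centre"]
def ray(p,xy):
    E=p["extrinsics"];R,t=E[:3,:3],E[:3,3]
    d=np.array([(xy[0]-p["cx"])/p["fx"],(xy[1]-p["cy"])/p["fy"],1.]);d=R.T@d
    return -R.T@t,d/np.linalg.norm(d)
def atz(p,xy,z):
    o,d=ray(p,xy);return o+d*(z-o[2])/d[2]
def tri(obs):
    A=np.zeros((3,3));b=np.zeros(3);L=[ray(*o) for o in obs]
    for o,d in L:
        M=np.eye(3)-np.outer(d,d);A+=M;b+=M@o
    x=np.linalg.solve(A,b)
    return x,[round(float(np.linalg.norm((np.eye(3)-np.outer(d,d))@(x-o))),4) for o,d in L]
def proj(p,X):
    c=p["extrinsics"][:3,:3]@X+p["extrinsics"][:3,3]
    return np.array([c[0]/c[2]*p["fx"]+p["cx"],c[1]/c[2]*p["fy"]+p["cy"]])
def save(p,n): cv2.imwrite("pics/"+n+".png",p["pixels"][:,:,::-1])
E
python3 - <<'E'
from h import *
np.set_printoptions(precision=3,suppress=True)
s=robot.read_state();print(s,robot.hold_point_z)
H=dict(zero_key_top=.055,store_key_top=.055,clear_key_top=.055,lever_pivot=.13,window_centre=.045,readout=0,weight_2_0=0,oil_bottle=0,gauge_2=0,adaptor_1=0,adaptor_2=0)
P={}
for c in ["scene","side","wrist"]:
    p=P[c]=cams.read_camera(c);save(p,c+"0");print(c,ray(p,(320,200)))
    for n in PTS+["readout","oil_bottle","gauge_2","adaptor_1","adaptor_2","weight_2_0"]:
        for r in cams.pinpoint(p,n)[:4]:
            print(c,n,np.round(r["xy"],1),round(r["score"],2), atz(p,r["xy"],H[n]) if n in H else "")
E
```

```text
{'t': 0.0, 'q': array([ 1.177,  0.131,  1.489,  0.   ,  1.523, -0.085]), 'dq': array([ 0.001, -0.   ,  0.001,  0.   ,  0.001, -0.   ]), 'joint_torque': array([  0.001, -55.985, -49.176,   0.077,   0.036,  -0.   ]), 'tool_pos': array([0.182, 0.571, 0.218]), 'orientation': array([-0.483, -3.104,  0.003]), 'force': array([-0.143, -0.04 , -0.095]), 'wrist_torque': array([-0.027, -0.005,  0.032]), 'opening': 0.09318827663435612} 0.0188
scene (array([-0.263, -0.81 ,  0.841]), array([ 0.613,  0.588, -0.527]))
scene zero_key_top [336.1 290.8] 0.4 [ 0.347 -0.297  0.055]
scene zero_key_top [395.2 253.6] 0.19 [ 0.598 -0.316  0.055]
scene store_key_top [375.  298.5] 0.49 [ 0.402 -0.389  0.055]
scene clear_key_top [357.2 293.2] 0.61 [ 0.382 -0.343  0.055]
scene clear_key_top [437.1 271.2] 0.47 [ 0.622 -0.45   0.055]
scene lever_tip [291.5 170.4] 0.53 
scene lever_tip [299.7 200.6] 0.29 
scene lever_pivot [308.9 216.4] 0.84 [ 0.468 -0.062  0.13 ]
scene lever_pivot [355.9 294.2] 0.31 [ 0.315 -0.388  0.13 ]
scene window_centre [365.1 242.8] 0.64 [ 0.583 -0.209  0.045]
scene window_centre [257.3 185.
[... 1282 characters left out ...]
8 [0.467 0.09  0.045]
side window_centre [309.9 183.4] 0.47 [0.557 0.325 0.045]
side readout [270.3 316.5] 0.55 [ 0.417 -0.334  0.   ]
side readout [323.4 197.6] 0.31 [0.606 0.289 0.   ]
side oil_bottle [339.9 276.6] 0.66 [ 0.614 -0.188  0.   ]
side oil_bottle [321.7 197.2] 0.35 [0.599 0.293 0.   ]
side gauge_2 [362.1 297.9] 0.89 [ 0.663 -0.283  0.   ]
side adaptor_1 [370.9 318.8] 0.55 [ 0.673 -0.363 -0.   ]
side adaptor_2 [370.9 318.8] 0.55 [ 0.673 -0.363 -0.   ]
side weight_2_0 [321.5 195.8] 0.92 [0.599 0.304 0.   ]
side weight_2_0 [318.6 208.1] 0.84 [0.581 0.21  0.   ]
side weight_2_0 [328.2 203.7] 0.46 [0.62 0.24 0.  ]
wrist (array([0.116, 0.593, 0.384]), array([ 0.252, -0.072, -0.965]))
```

Run:
```python
import cv2
a=cv2.imread("pics/scene0.png")[100:340,200:500];b=cv2.imread("pics/side0.png")[120:360,190:430]
cv2.imwrite("pics/a.png",cv2.resize(a,None,fx=2.5,fy=2.5,interpolation=2));cv2.imwrite("pics/b.png",cv2.resize(b,None,fx=2.5,fy=2.5,interpolation=2))
```

```text
(no output)
```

View pics/a.png

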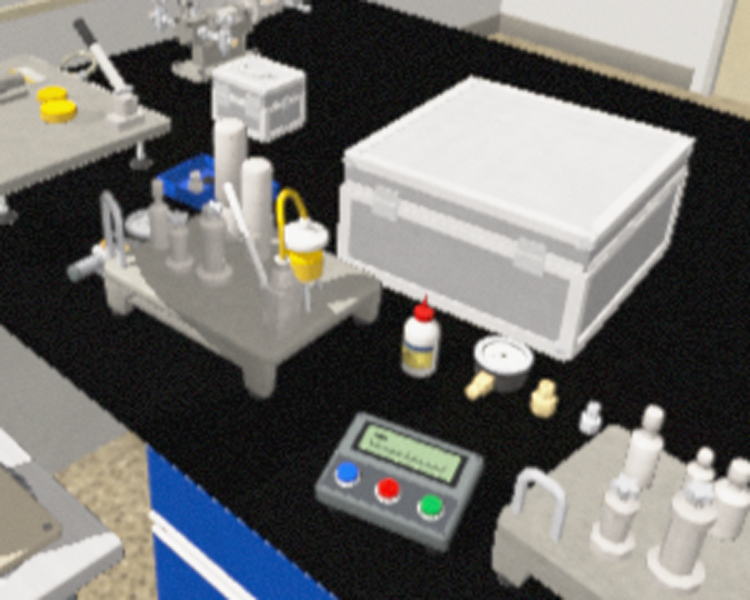

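View pics/b.png

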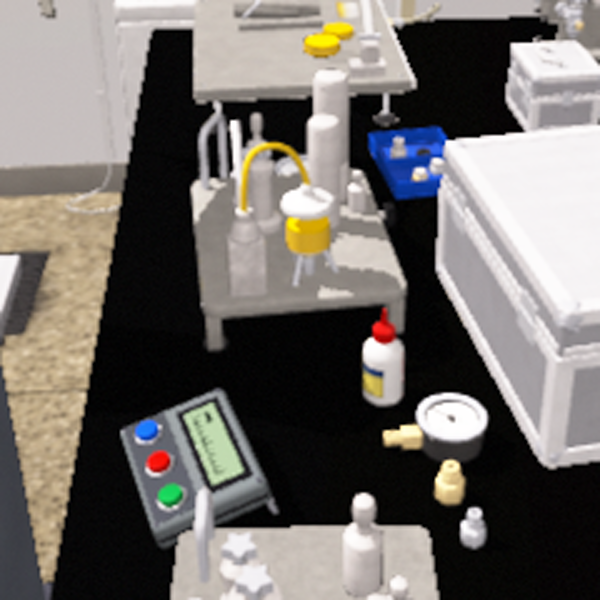

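The tester is at the left and the readout at lower centre, with blue/red/green keys at scene px (338,289), (355,295), (372,302). The lever runs from about (306,212) to (292,174). The gauge behind the weights is at about (257,186), mostly hidden.

```bash
cat >> h.py <<'E'
def keys(p):
    hsv=cv2.cvtColor(p["pixels"],cv2.COLOR_RGB2HSV);out={}
    pin={n:cams.pinpoint(p,n) for n in PTS[:3]}
    for n,(lo,hi) in zip(PTS[:3],[(100,125),(45,75),(0,8)]):
        m=((hsv[...,0]>=lo)&(hsv[...,0]<=hi)&(hsv[...,1]>130)&(hsv[...,2]>70)).astype(np.uint8)
        k,l,st,c=cv2.connectedComponentsWithStats(m)
        if not pin[n] or k<2: continue
        i=1+np.argmin(np.linalg.norm(c[1:]-pin[n][0]["xy"],axis=1)+1e3*(st[1:,4]<15))
        out[n]=(c[i],st[i,4],pin[n][0]["xy"])
    return out
def toolmove(s,target):
    "offset in tool axes, cm"
    R=cv2.Rodrigues(s["orientation"])[0]
    return np.round(R.T@(np.array(target)-s["tool_pos"])*100,2)
E
python3 - <<'E'
from h import *
np.set_printoptions(precision=3,suppress=True)
a=cams.read_camera("scene");b=cams.read_camera("side")
ka,kb=keys(a),keys(b)
for n in ka:
    print(n,ka[n],kb.get(n)); 
    if n in kb: print(tri([(a,ka[n][0]),(b,kb[n][0])]),atz(a,ka[n][0],.055),atz(b,kb[n][0],.055))
for n,x,y in [("tip",(291.5,172.5),(284.4,168.6)),("pivot",(308.9,216.4),(287.3,215.5)),("win",(257.3,185.5),(309.9,183.4))]: print(n,tri([(a,x),(b,y)]))
R=cv2.Rodrigues(robot.read_state()["orientation"])[0];print(R)
for n in ["weight_2_0","lever_tip"]:
  for p in(a,b):
    for r in cams.silhouettes(p,n):
        v,u=np.nonzero(r["mask"]); print(n,p["shot"],r["xy"],round(r["score"],2),u.min(),u.max(),v.min(),v.max(),atz(p,((u[v>=v.max()-1]).mean(),v.max()),.06))
E
```

```text
store_key_top (array([372.082, 301.51 ]), np.int32(49), [375.9, 301.0]) (array([257.797, 317.469]), np.int32(64), [319.0, 209.7])
(array([ 0.391, -0.389,  0.051]), [0.0, 0.0]) [ 0.387 -0.391  0.055] [ 0.391 -0.393  0.055]
clear_key_top (array([354.865, 294.788]), np.int32(52), [355.4, 293.8]) (array([253.051, 304.441]), np.int32(59), [251.7, 301.8])
(array([ 0.377, -0.34 ,  0.049]), [0.0005, 0.0005]) [ 0.373 -0.343  0.055] [ 0.377 -0.347  0.055]
tip (array([0.467, 0.018, 0.256]), [0.0017, 0.0017])
pivot (array([ 0.468, -0.061,  0.133]), [0.0034, 0.0034])
win (array([0.557, 0.33 , 0.044]), [0.001, 0.001])
[[-0.953  0.304  0.   ]
 [ 0.304  0.953  0.   ]
 [-0.     0.    -1.   ]]
weight_2_0 4 [299.9, 180.6] 0.9 296 308 163 203 [0.586 0.089 0.06 ]
weight_2_0 4 [287.4, 165.0] 0.87 286 298 148 195 [0.594 0.159 0.06 ]
weight_2_0 4 [261.0, 184.5] 0.71 259 268 171 199 [0.496 0.211 0.06 ]
weight_2_0 5 [316.8, 183.2] 0.8 311 326 166 209 [0.589 0.1   0.06 ]
weight_2_0 5 [325.0, 161.6] 0.77 315 329 148 199 [0.608 0.169 0.06 ]
weight_2_0 5 [264.5, 307.2] 0.71 238 300 276 338 [ 0.39  -0.463  0.06 ]
weight_2_0 5 [329.2, 198.3] 0.47 329 335 188 204 [0.622 0.131 0.06 ]
lever_tip 4 [294.9, 189.5] 0.47 290 306 173 212 [0.548 0.042 0.06 ]
lever_tip 4 [366.4, 237.6] 0.16 361 375 221 250 [ 0.543 -0.248  0.06 ]
lever_tip 5 [282.5, 182.2] 0.57 281 286 168 202 [0.459 0.16  0.06 ]
lever_tip 5 [366.9, 291.5] 0.38 343 383 277 304 [ 0.666 -0.373  0.06 ]
```

Emit:
step_arm(
  deltas=[
    {"offset":[-4.6,-1.3,-1.3],"roll":0},
    {"offset":[-4.6,-1.3,-1.3],"roll":0},
    {"offset":[-4.6,-1.3,-1.3],"roll":0},
    {"offset":[-4.6,-1.3,-1.3],"roll":0},
    {"offset":[-4.6,-1.3,-1.3],"roll":0},
    {"offset":[-4.6,-1.3,-1.3],"roll":0},
    {"offset":[-4.6,-1.3,-1.3],"roll":0},
    {"offset":[-4.6,-1.3,-1.3],"roll":0},
    {"offset":[0,0,0],"roll":0},
  ],
  fingers=0,
  grip_force=20,
)

```text
t: 3.68
tool_pos: [0.5042, 0.3586, 0.3236]
orientation: [0.489, 3.101, 0.001]
force: [-0.6, 1.0, 0.4]
opening: 0.0075
```

Run:
```python
from h import *
np.set_printoptions(precision=3,suppress=True)
p=cams.read_camera("wrist");save(p,"w1");s=robot.read_state();print(s["tool_pos"],s["opening"],s["force"])
for n in ["window_centre","weight_2_0","gauge_window"]:
    for r in cams.pinpoint(p,n)[:4]: print(n,r["xy"],r["score"],atz(p,r["xy"],.045 if n[0]=="w" and n[1]=="i" else .06))
```

```text
[0.503 0.36  0.323] 0.003604710706569107 [-1.112  0.22  -0.394]
weight_2_0 [211.0, 195.7] 0.81 [0.493 0.191 0.06 ]
weight_2_0 [166.2, 265.2] 0.66 [0.578 0.075 0.06 ]
weight_2_0 [12.2, 247.2] 0.26 [ 0.473 -0.146  0.06 ]
gauge_window [300.9, 208.5] 0.96 [0.554 0.315 0.06 ]
```

View pics/w1.png

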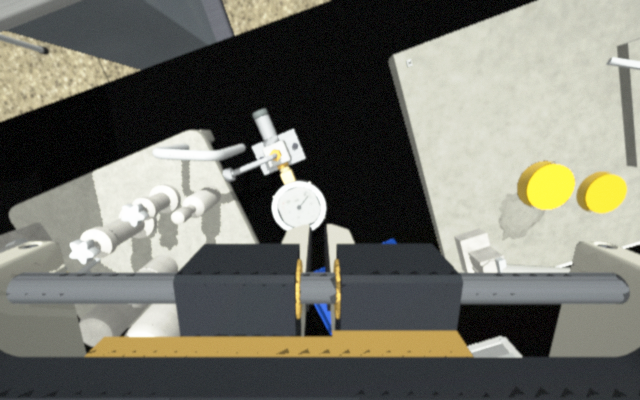

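The gauge shows at px (300,206), clear and standing apart from the weights. Its position agrees with the triangulated (0.556, 0.33). Next I go to the readout.

Emit:
step_arm(
  deltas=[
    {"offset":[-1.2,-5.6,0],"roll":0},
    {"offset":[-1.2,-5.6,0],"roll":0},
    {"offset":[-1.2,-5.6,0],"roll":0},
    {"offset":[-1.2,-5.6,0],"roll":0},
    {"offset":[-1.2,-5.6,0],"roll":0},
    {"offset":[-1.2,-5.6,0],"roll":0},
    {"offset":[-1.2,-5.6,0],"roll":0},
    {"offset":[-1.2,-5.6,0],"roll":0},
    {"offset":[-1.2,-5.6,0],"roll":0},
    {"offset":[-1.2,-5.6,0],"roll":0},
    {"offset":[-1.2,-5.6,0],"roll":0},
    {"offset":[-1.2,-5.6,0],"roll":0},
  ],
)

```text
t: 5.38
tool_pos: [0.4343, -0.3237, 0.3225]
orientation: [0.48, 3.104, 0.0]
force: [0.2, 0.2, -0.1]
opening: 0.0006
```

Emit:
step_arm(
  deltas=[
    {"offset":[0,0,0],"roll":0.18},
    {"offset":[0,0,0],"roll":0.18},
    {"offset":[0,0,0],"roll":0.18},
    {"offset":[0,0,0],"roll":0.18},
    {"offset":[0,0,0],"roll":0.18},
    {"offset":[0,0,0],"roll":0.18},
    {"offset":[0,0,0],"roll":0.18},
    {"offset":[0,0,0],"roll":0.18},
    {"offset":[0,0,0],"roll":0.18},
    {"offset":[0,0,0],"roll":0.18},
    {"offset":[0,0,0],"roll":0.18},
    {"offset":[0,0,0],"roll":0.18},
  ],
)

```text
t: 6.88
tool_pos: [0.4348, -0.3218, 0.3223]
orientation: [-2.967, -1.031, 0.0]
force: [0.1, 0.0, 0.6]
opening: 0.0
```

Emit:
step_arm(
  deltas=[
    {"offset":[0,0,0],"roll":0.18},
    {"offset":[0,0,0],"roll":0.18},
    {"offset":[0,0,0],"roll":0.04},
    {"offset":[0,0,0],"roll":0},
  ],
)

```text
t: 7.38
tool_pos: [0.4347, -0.322, 0.3224]
orientation: [-3.112, -0.431, 0.0]
force: [0.0, -0.7, 0.2]
opening: 0.0003
```

Run:
```python
from h import *
np.set_printoptions(precision=3,suppress=True)
p=cams.read_camera("wrist");save(p,"w2");s=robot.read_state();print(s["tool_pos"],s["q"],s["opening"],s["force"])
print(cv2.Rodrigues(s["orientation"])[0])
for n in PTS[:3]:
    for r in cams.pinpoint(p,n)[:3]: print(n,r["xy"],r["score"],atz(p,r["xy"],.055))
for n,v in keys(p).items(): print(n,v,atz(p,v[0],.055))
```

```text
[ 0.435 -0.322  0.322] [-0.733 -0.049  1.485  0.     1.706  0.562] 0.0003614557336091863 [0.089 0.618 0.638]
[[ 0.962  0.272 -0.   ]
 [ 0.272 -0.962  0.   ]
 [-0.    -0.    -1.   ]]
zero_key_top [285.0, 208.6] 0.69 [ 0.361 -0.29   0.055]
store_key_top [350.3, 210.1] 0.53 [ 0.387 -0.389  0.055]
clear_key_top [317.9, 207.5] 0.72 [ 0.377 -0.339  0.055]
zero_key_top (array([287.204, 208.697]), np.int32(152), [285.0, 208.6]) [ 0.362 -0.293  0.055]
store_key_top (array([350.914, 207.878]), np.int32(139), [350.3, 210.1]) [ 0.39  -0.389  0.055]
clear_key_top (array([318.954, 208.311]), np.int32(151), [317.9, 207.5]) [ 0.376 -0.341  0.055]
```

View pics/w2.png

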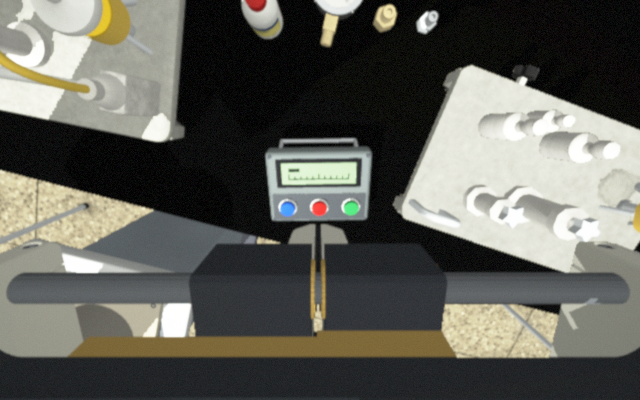

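The wrist view shows keys blue/red/green at px (287,209), (319,208), (351,208). They fit a 50 mm spacing and the tool is aligned with the row. Next I go above the blue key.

Emit:
step_arm(
  deltas=[
    {"offset":[-2.07,-1.62,0],"roll":0},
    {"offset":[-2.07,-1.62,4.0],"roll":0},
    {"offset":[-2.07,-1.62,5.0],"roll":0},
    {"offset":[0,0,5.5],"roll":0},
    {"offset":[0,0,5.5],"roll":0},
    {"offset":[0,0,4.0],"roll":0},
    {"offset":[0,0,1.0],"roll":0},
    {"offset":[0,0,0],"roll":0},
  ],
)

```text
t: 8.72
tool_pos: [0.3615, -0.2934, 0.0731]
orientation: [-3.112, -0.427, 0.0]
force: [0.0, -0.4, 0.6]
opening: 0.0003
```

Run:
```python
from h import *
np.set_printoptions(precision=3,suppress=True)
s=robot.read_state();print(s["tool_pos"],s["force"])
a=cams.read_camera("scene");b=cams.read_camera("side")
print("handle1",tri([(a,(416,289)),(b,(272,316))]))
print("handle2",tri([(a,(243,178)),(b,(276,162))]))
c=[cv2.resize(q["pixels"][v:v+100,u:u+100,::-1],None,fx=4,fy=4,interpolation=2) for q,u,v in((a,300,220),(b,200,220))]
cv2.imwrite("pics/c.png",np.hstack(c))
```

```text
[ 0.361 -0.293  0.073] [ 0.001 -0.397  0.615]
handle1 (array([ 0.431, -0.484,  0.14 ]), [0.0024, 0.0024])
handle2 (array([0.433, 0.24 , 0.17 ]), [0.0075, 0.0075])
```

View pics/c.png

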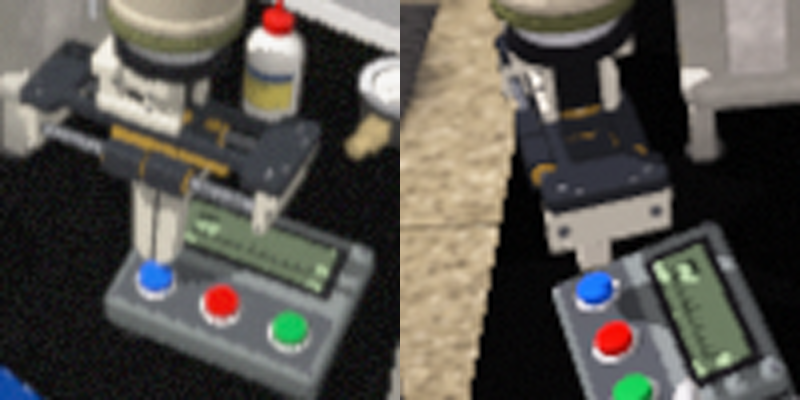

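Emit:
step_arm(
  deltas=[
    {"offset":[0,0,0.9],"roll":0},
    {"offset":[0,0,0.4],"roll":0},
    {"offset":[0,0,0.2],"roll":0},
    {"offset":[0,0,0.2],"roll":0},
    {"offset":[0,0,0],"roll":0},
  ],
)

```text
t: 9.45
tool_pos: [0.3616, -0.2932, 0.0558]
orientation: [3.112, 0.427, 0.0]
force: [1.4, 2.1, 2.8]
opening: 0.0004
```

Emit:
step_arm(
  deltas=[
    {"offset":[0,0,0.1],"roll":0},
    {"offset":[0,0,0.1],"roll":0},
    {"offset":[0,0,0.1],"roll":0},
    {"offset":[0,0,0],"roll":0},
  ],
)

```text
t: 9.95
tool_pos: [0.3617, -0.2934, 0.0529]
orientation: [3.112, 0.427, 0.001]
force: [2.2, 1.5, 3.7]
opening: 0.0007
```

Emit:
step_arm(
  deltas=[
    {"offset":[0,0,0.1],"roll":0},
    {"offset":[0,0,0],"roll":0},
  ],
)

```text
t: 10.2
tool_pos: [0.3617, -0.2935, 0.052]
orientation: [3.112, 0.427, 0.001]
force: [1.5, 1.6, 5.6]
opening: 0.0001
```

Emit:
step_arm(
  deltas=[
    {"offset":[0,0,0.1],"roll":0},
    {"offset":[0,0,0],"roll":0},
  ],
)

```text
t: 10.45
tool_pos: [0.3619, -0.2935, 0.0517]
orientation: [3.112, 0.427, 0.001]
force: [-0.8, 3.5, 12.6]
opening: 0.0005
```

Emit:
step_arm(
  deltas=[
    {"offset":[0,0,-0.3],"roll":0},
    {"offset":[0,0,-0.8],"roll":0},
    {"offset":[0,0,-3.5],"roll":0},
    {"offset":[0,0,-5.5],"roll":0},
    {"offset":[0,0,-5.5],"roll":0},
    {"offset":[0,0,-5.5],"roll":0},
    {"offset":[0,0,-5.5],"roll":0},
    {"offset":[0,0,0],"roll":0},
  ],
)

```text
t: 11.45
tool_pos: [0.3625, -0.2946, 0.3219]
orientation: [3.106, 0.426, 0.007]
force: [-0.4, -0.5, 0.4]
opening: 0.0006
```

Run:
```python
from h import *
np.set_printoptions(precision=3,suppress=True)
s=robot.read_state();print(s["tool_pos"],s["force"])
a=cams.read_camera("scene");b=cams.read_camera("side");w=cams.read_camera("wrist")
for p in (a,b,w):
    for n,v in keys(p).items(): print(n,v[0],atz(p,v[0],.055))
c=[cv2.resize(q["pixels"][v:v+100,u:u+100,::-1],None,fx=4,fy=4,interpolation=2) for q,u,v in((a,260,150),(b,250,140))]
d=[cv2.resize(q["pixels"][v:v+50,u:u+100,::-1],None,fx=4,fy=4,interpolation=2) for q,u,v in((a,320,260),(w,270,150))]
cv2.imwrite("pics/d.png",np.vstack([np.hstack(c),np.hstack(d)]))
```

```text
[ 0.363 -0.295  0.322] [-0.385 -0.527  0.39 ]
zero_key_top [338.431 288.314] [ 0.358 -0.295  0.055]
store_key_top [372.04 301.44] [ 0.387 -0.391  0.055]
clear_key_top [354.865 294.788] [ 0.373 -0.343  0.055]
zero_key_top [248.295 291.508] [ 0.362 -0.297  0.055]
store_key_top [257.797 317.469] [ 0.391 -0.393  0.055]
clear_key_top [252.966 304.441] [ 0.377 -0.347  0.055]
zero_key_top [317.422 169.554] [ 0.362 -0.293  0.055]
store_key_top [384.312 168.344] [ 0.39  -0.388  0.055]
clear_key_top [350.836 168.988] [ 0.376 -0.341  0.055]
```

View pics/d.png

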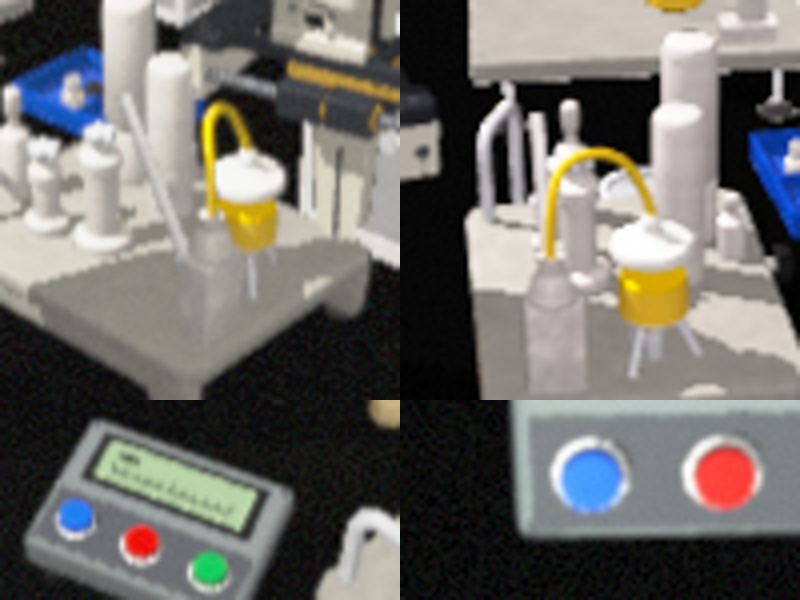

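The readout has not moved. The lever runs from scene px (291,174) down to the block at (306,214), and the hose rises to the right of it. Next I go above the lever.

Emit:
step_arm(
  deltas=[
    {"offset":[2.95,-3.93,0],"roll":0},
    {"offset":[2.95,-3.93,0],"roll":0},
    {"offset":[2.95,-3.93,0],"roll":0},
    {"offset":[2.95,-3.93,0],"roll":0},
    {"offset":[2.95,-3.93,0],"roll":0},
    {"offset":[2.95,-3.93,0],"roll":0},
    {"offset":[0,0,0],"roll":0},
  ],
)

```text
t: 12.92
tool_pos: [0.4688, -0.0156, 0.3164]
orientation: [-3.111, -0.434, 0.0]
force: [-0.0, -0.4, -1.4]
opening: 0.0002
```

Emit:
step_arm(
  deltas=[
    {"offset":[0,0,0],"roll":-0.162},
    {"offset":[0,0,0],"roll":-0.162},
    {"offset":[0,0,0],"roll":-0.162},
    {"offset":[0,0,0],"roll":-0.162},
    {"offset":[0,0,0],"roll":-0.162},
    {"offset":[0,0,0],"roll":-0.162},
    {"offset":[0,0,0],"roll":-0.162},
    {"offset":[0,0,0],"roll":-0.162},
    {"offset":[0,0,0],"roll":0},
  ],
)

```text
t: 14.05
tool_pos: [0.4681, -0.0194, 0.3166]
orientation: [2.226, 2.217, -0.0]
force: [0.4, 0.8, 0.1]
opening: 0.0002
```

Run:
```python
from h import *
np.set_printoptions(precision=3,suppress=True)
s=robot.read_state();print(s["tool_pos"],s["force"]);print(cv2.Rodrigues(s["orientation"])[0])
w=cams.read_camera("wrist");save(w,"w3")
a=cams.read_camera("scene");b=cams.read_camera("side")
for n in PTS[3:5]:
  for p in(w,a,b):
    for r in cams.pinpoint(p,n)[:2]: print(n,r["xy"],r["score"],atz(p,r["xy"],.255 if n=="lever_tip" else .13))
print(tri([(a,(313,204)),(b,(286,205))]),tri([(a,(315.5,176)),(b,(299,178))]),tri([(a,(291.3,173.8)),(b,(284.3,168.8))]))
print("tip px in wrist",proj(w,np.array([.467,.018,.256])))
```

```text
[ 0.468 -0.019  0.317] [0.36  0.806 0.105]
[[ 0.004  1.    -0.   ]
 [ 1.    -0.004 -0.   ]
 [-0.    -0.    -1.   ]]
lever_tip [309.4, 163.1] 0.82 [0.462 0.018 0.255]
lever_tip [290.5, 171.7] 0.66 [0.471 0.028 0.255]
lever_tip [259.6, 190.1] 0.21 [0.329 0.003 0.255]
lever_tip [284.0, 168.4] 0.66 [0.465 0.017 0.255]
lever_tip [310.9, 182.5] 0.53 [ 0.54  -0.084  0.255]
lever_pivot [316.1, 211.0] 0.87 [ 0.466 -0.06   0.13 ]
lever_pivot [308.5, 217.7] 0.69 [ 0.462 -0.067  0.13 ]
lever_pivot [287.5, 214.9] 0.81 [ 0.47  -0.046  0.13 ]
lever_pivot [362.8, 297.7] 0.49 [ 0.637 -0.427  0.13 ]
(array([ 0.467, -0.08 ,  0.185]), [0.0007, 0.0007]) (array([ 0.508, -0.048,  0.255]), [0.0014, 0.0014]) (array([0.466, 0.018, 0.253]), [0.0, 0.0])
tip px in wrist [316.156 163.806]
```

View pics/w3.png

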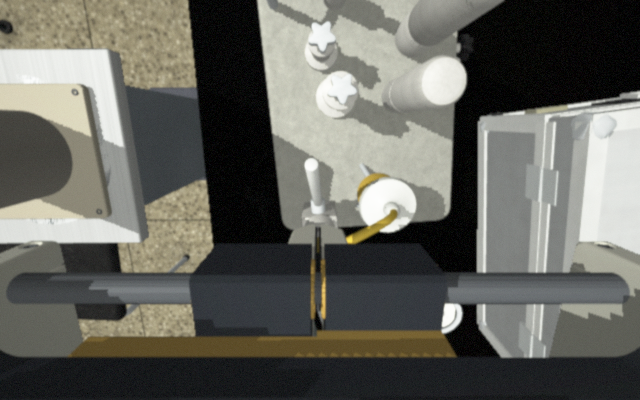

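The rod shows from px (312,163) to (317,205) and the hose is off to the right. I descend on the lever's right side.

Emit:
step_arm(
  deltas=[
    {"offset":[0,-0.3,3.5],"roll":0},
    {"offset":[0,0,3.2],"roll":0},
    {"offset":[0,0,1.5],"roll":0},
    {"offset":[0,0,0],"roll":0},
    {"offset":[0.5,0,0],"roll":0},
    {"offset":[0.3,0,0],"roll":0},
    {"offset":[0.3,0,0],"roll":0},
    {"offset":[0,0,0],"roll":0},
  ],
)

```text
t: 15.5
tool_pos: [0.4657, -0.0076, 0.2353]
orientation: [2.222, 2.218, 0.0]
force: [-0.6, -2.2, 1.2]
opening: 0.0006
```

Contact is just being made. I follow the arc slowly.

Emit:
step_arm(
  deltas=[
    {"offset":[0.33,0,0.2],"roll":0},
    {"offset":[0.33,0,0.22],"roll":0},
    {"offset":[0.33,0,0.23],"roll":0},
    {"offset":[0.33,0,0.23],"roll":0},
    {"offset":[0.28,0,0.24],"roll":0},
    {"offset":[0.28,0,0.24],"roll":0},
    {"offset":[0.28,0,0.24],"roll":0},
    {"offset":[0.28,0,0.24],"roll":0},
  ],
)

```text
t: 16.5
tool_pos: [0.4651, 0.0171, 0.2159]
orientation: [-2.223, -2.219, 0.001]
force: [-3.7, -2.2, 3.2]
opening: 0.0006
```

Emit:
step_arm(
  deltas=[
    {"offset":[0.24,0,0.28],"roll":0},
    {"offset":[0.24,0,0.28],"roll":0},
    {"offset":[0.24,0,0.28],"roll":0},
    {"offset":[0.24,0,0.28],"roll":0},
    {"offset":[0.2,0,0.29],"roll":0},
    {"offset":[0.2,0,0.29],"roll":0},
    {"offset":[0.1,0,0.15],"roll":0},
  ],
)

```text
t: 17.38
tool_pos: [0.4654, 0.0318, 0.1976]
orientation: [-2.223, -2.219, -0.0]
force: [-2.0, -1.2, 3.4]
opening: 0.0002
```

Emit:
step_arm(
  deltas=[
    {"offset":[0.1,0,0.15],"roll":0},
    {"offset":[0.1,0,0.15],"roll":0},
    {"offset":[0.05,0,0.1],"roll":0},
    {"offset":[0,0,0],"roll":0},
  ],
)

```text
t: 17.88
tool_pos: [0.4655, 0.0342, 0.1937]
orientation: [-2.224, -2.219, -0.0]
force: [-0.9, -1.3, 2.8]
opening: 0.0004
```

Emit:
step_arm(
  deltas=[
    {"offset":[0.05,0,0.1],"roll":0},
    {"offset":[0.05,0,0.1],"roll":0},
    {"offset":[0,0,0],"roll":0},
  ],
)

```text
t: 18.25
tool_pos: [0.4655, 0.0352, 0.1917]
orientation: [2.224, 2.219, 0.0]
force: [-2.0, 0.3, 3.5]
opening: 0.0002
```

Emit:
step_arm(
  deltas=[
    {"offset":[0.05,0,0.1],"roll":0},
    {"offset":[0.05,0,0.1],"roll":0},
    {"offset":[0,0,0],"roll":0},
  ],
)

```text
t: 18.62
tool_pos: [0.4658, 0.0358, 0.1905]
orientation: [2.223, 2.218, 0.0]
force: [-2.3, -1.9, 8.5]
opening: 0.0003
```

Emit:
step_arm(
  deltas=[
    {"offset":[0,0,0.1],"roll":0},
    {"offset":[0,0,0],"roll":0},
  ],
)

```text
t: 18.88
tool_pos: [0.4659, 0.0358, 0.1902]
orientation: [2.223, 2.218, 0.001]
force: [-4.2, -2.5, 12.4]
opening: 0.0005
```

The force rises with no travel, so the lever is at its stop. I lift clear and go towards the gauge.

Emit:
step_arm(
  deltas=[
    {"offset":[0,0,-0.5],"roll":0},
    {"offset":[0,0,-3.5],"roll":0},
    {"offset":[0,0,-5.0],"roll":0},
    {"offset":[0,0,-5.0],"roll":0},
    {"offset":[5.2,1.8,0],"roll":0},
    {"offset":[5.2,1.8,0],"roll":0},
    {"offset":[5.2,1.8,0],"roll":0},
    {"offset":[5.2,1.8,0],"roll":0},
    {"offset":[5.2,1.8,0],"roll":0},
    {"offset":[0,0,0],"roll":0},
  ],
)

```text
t: 20.12
tool_pos: [0.5555, 0.2992, 0.3253]
orientation: [-2.218, -2.222, 0.006]
force: [0.0, -0.3, -0.1]
opening: 0.0005
```

Run:
```python
from h import *
np.set_printoptions(precision=3,suppress=True)
s=robot.read_state();print(s["tool_pos"],s["force"])
w=cams.read_camera("wrist");a=cams.read_camera("scene");b=cams.read_camera("side")
for n in ["window_centre","gauge_window"]:
  for p in(w,):
    for r in cams.pinpoint(p,n)[:3]: print(n,r["xy"],r["score"],atz(p,r["xy"],.045 if n[0]=="w" else .04))
t=[]
for p in(a,b):
    r=cams.pinpoint(p,"lever_tip")[:2];print([(x["xy"],x["score"]) for x in r]);t.append((p,r[0]["xy"]))
print(tri(t), "expected lower-stop tip y,z", -.06+.148*np.cos(.51),.13+.148*np.sin(.51))
c=[cv2.resize(q["pixels"][v:v+100,u:u+100,::-1],None,fx=4,fy=4,interpolation=2) for q,u,v in((a,260,150),(b,250,140))]
d=cv2.resize(w["pixels"][0:240,:,::-1],(800,300))
cv2.imwrite("pics/e.png",np.vstack([np.hstack(c)[:300],d]))
```

```text
[0.556 0.299 0.325] [ 0.008 -0.296 -0.054]
window_centre [321.4, 162.4] 0.73 [0.56  0.307 0.045]
gauge_window [321.0, 161.3] 0.96 [0.559 0.308 0.04 ]
gauge_window [272.8, 235.7] 0.31 [0.48  0.184 0.04 ]
[([282.3, 182.4], 0.63)]
[([288.1, 214.4], 0.72), ([286.8, 179.2], 0.44)]
(array([0.479, 0.058, 0.136]), [0.0579, 0.0579]) expected lower-stop tip y,z 0.06916618713157119 0.2022502325386703
```

View pics/e.png

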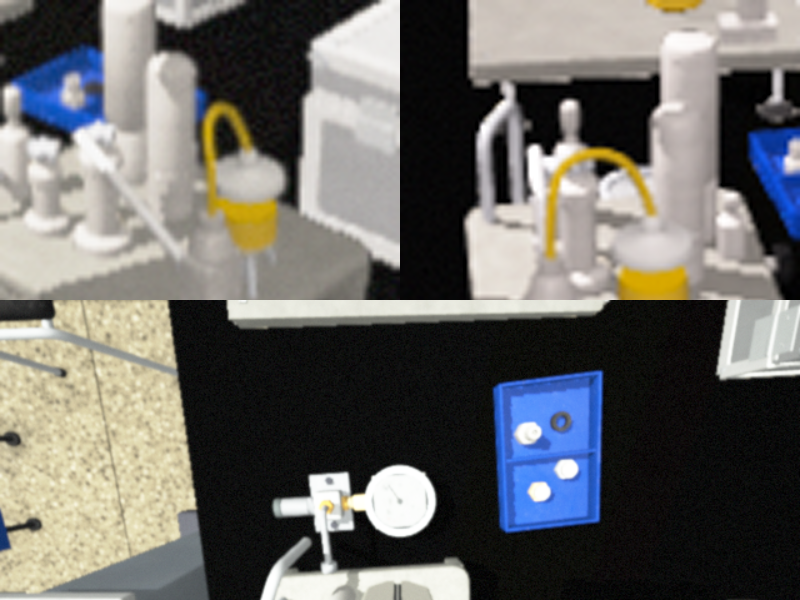

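Run:
```python
from h import *
np.set_printoptions(precision=3,suppress=True)
w=cams.read_camera("wrist");a=cams.read_camera("scene");b=cams.read_camera("side")
for px in [(244,196),(264,212),(262,158),(230,168)]: print(px,[atz(w,px,z) for z in (.06,.12,.17)])
print("lever",tri([(a,(280.5,182.5)),(b,(284,177.5))]))
h=[(276,161),(272,168),(278,168)]
print([proj(b,np.array(X)) for X in [(.433,.2,.15),(.47,.265,.15)]])
for r in cams.silhouettes(w,"weight_2_0"): 
    v,u=np.nonzero(r["mask"]);print(r["score"],u.min(),u.max(),v.min(),v.max())
```

```text
(244, 196) [array([0.442, 0.253, 0.06 ]), array([0.458, 0.268, 0.12 ]), array([0.471, 0.281, 0.17 ])]
(264, 212) [array([0.472, 0.227, 0.06 ]), array([0.483, 0.246, 0.12 ]), array([0.493, 0.262, 0.17 ])]
(262, 158) [array([0.473, 0.312, 0.06 ]), array([0.484, 0.319, 0.12 ]), array([0.494, 0.325, 0.17 ])]
(230, 168) [array([0.424, 0.297, 0.06 ]), array([0.442, 0.306, 0.12 ]), array([0.457, 0.314, 0.17 ])]
lever (array([0.463, 0.069, 0.2  ]), [0.0011, 0.0011])
[array([275.833, 174.016]), array([286.337, 165.804])]
0.79 260 283 224 243
```

The lever tip measures (0.463, 0.069, 0.200), where the lower stop should put it at y 0.069, z 0.202. I turn the gripper body away from the handle and descend over the gauge.

Emit:
step_arm(
  deltas=[
    {"offset":[1.1,0.35,0],"roll":0},
    {"offset":[0,0,1],"roll":0.18},
    {"offset":[0,0,2],"roll":0.18},
    {"offset":[0,0,3],"roll":0.18},
    {"offset":[0,0,5],"roll":0},
    {"offset":[0,0,5],"roll":0},
    {"offset":[0,0,5],"roll":0},
    {"offset":[0,0,3.5],"roll":0},
    {"offset":[0,0,1.5],"roll":0},
    {"offset":[0,0,0],"roll":0},
  ],
)

```text
t: 21.92
tool_pos: [0.559, 0.307, 0.068]
orientation: [-2.735, -1.546, 0.003]
force: [-0.2, -0.7, 0.3]
opening: 0.0005
```

Emit:
step_arm(
  deltas=[
    {"offset":[0,0,1.0],"roll":0},
    {"offset":[0,0,0.5],"roll":0},
    {"offset":[0,0,0.3],"roll":0},
    {"offset":[0,0,0.2],"roll":0},
    {"offset":[0,0,0.2],"roll":0},
    {"offset":[0,0,0.1],"roll":0},
    {"offset":[0,0,0],"roll":0},
  ],
)

```text
t: 22.8
tool_pos: [0.5594, 0.3069, 0.0457]
orientation: [2.735, 1.546, -0.0]
force: [-0.6, -0.2, 0.7]
opening: 0.0004
```

Emit:
step_arm(
  deltas=[
    {"offset":[0,0,0.1],"roll":0},
    {"offset":[0,0,0.05],"roll":0},
    {"offset":[0,0,0],"roll":0},
  ],
)

```text
t: 23.18
tool_pos: [0.5596, 0.307, 0.0446]
orientation: [2.735, 1.546, 0.0]
force: [-1.2, -1.3, 3.2]
opening: 0.0007
```

Emit:
step_arm(
  deltas=[
    {"offset":[0,0,0.05],"roll":0},
    {"offset":[0,0,0],"roll":0},
  ],
)

```text
t: 23.42
tool_pos: [0.5596, 0.307, 0.0441]
orientation: [2.735, 1.546, 0.001]
force: [-2.4, -0.4, 5.5]
opening: 0.0007
```

Emit:
step_arm(
  deltas=[
    {"offset":[0,0,-0.3],"roll":0},
    {"offset":[0,0,-1.2],"roll":0},
    {"offset":[0,0,-4.0],"roll":0},
    {"offset":[0,0,-5.5],"roll":0},
    {"offset":[0,0,-5.5],"roll":0},
    {"offset":[0,0,-5.5],"roll":0},
    {"offset":[0,0,-5.5],"roll":0},
    {"offset":[0,0,0],"roll":0},
  ],
)

```text
t: 24.42
tool_pos: [0.5615, 0.3078, 0.3266]
orientation: [2.734, 1.545, 0.018]
force: [0.4, 0.1, -0.1]
opening: 0.0009
```

Emit:
step_arm(
  deltas=[
    {"offset":[-5.76,1.71,0],"roll":0},
    {"offset":[-5.76,1.71,0],"roll":0},
    {"offset":[-5.76,1.71,0],"roll":0},
    {"offset":[-5.76,1.71,0],"roll":0},
    {"offset":[-5.76,1.71,0],"roll":0},
    {"offset":[-5.76,1.71,0],"roll":0},
    {"offset":[-5.76,1.71,0],"roll":0},
    {"offset":[-5.76,1.71,0],"roll":0},
    {"offset":[-5.76,1.71,0],"roll":0},
    {"offset":[-5.76,1.71,0],"roll":0},
    {"offset":[-5.76,1.71,0],"roll":0},
    {"offset":[-5.76,1.71,0],"roll":0},
  ],
)

```text
t: 25.92
tool_pos: [0.3776, -0.3926, 0.3181]
orientation: [-2.735, -1.545, -0.0]
force: [0.6, -0.3, 1.3]
opening: 0.0005
```

Emit:
step_arm(
  deltas=[
    {"offset":[0,0,0],"roll":-0.18},
    {"offset":[0,0,0],"roll":-0.18},
    {"offset":[0,0,0],"roll":-0.18},
    {"offset":[0,0,0],"roll":-0.1},
    {"offset":[0,0,0],"roll":0},
  ],
)

```text
t: 26.55
tool_pos: [0.3784, -0.3908, 0.318]
orientation: [-2.11, -2.326, -0.0]
force: [-0.6, 0.3, -0.6]
opening: 0.0006
```

Run:
```python
from h import *
np.set_printoptions(precision=3,suppress=True)
s=robot.read_state();print(s["tool_pos"],s["force"],s["q"]);print(cv2.Rodrigues(s["orientation"])[0])
for c in ("wrist","scene","side"):
    p=cams.read_camera(c)
    for n,v in keys(p).items(): print(c,n,v[0],v[1],atz(p,v[0],.055))
print("to target",toolmove(s,(.380,-.391,.073)))
```

```text
[ 0.378 -0.391  0.318] [-0.608  0.33  -0.556] [-0.896 -0.04   1.484  0.     1.698 -0.993]
[[-0.097  0.995 -0.001]
 [ 0.995  0.097  0.001]
 [ 0.001 -0.001 -1.   ]]
wrist zero_key_top [312.789 100.3  ] 180 [ 0.362 -0.293  0.055]
wrist store_key_top [325.712 168.856] 139 [ 0.39  -0.388  0.055]
wrist clear_key_top [319.461 135.521] 165 [ 0.376 -0.341  0.055]
scene zero_key_top [338.385 288.25 ] 52 [ 0.358 -0.295  0.055]
scene store_key_top [372.082 301.51 ] 49 [ 0.387 -0.391  0.055]
side zero_key_top [248.295 291.508] 61 [ 0.362 -0.297  0.055]
side store_key_top [257.797 317.469] 64 [ 0.391 -0.393  0.055]
side clear_key_top [253.121 304.466] 58 [ 0.378 -0.347  0.055]
to target [-0.06  0.17 24.5 ]
```

Emit:
step_arm(
  deltas=[
    {"offset":[0,0.1,4],"roll":0},
    {"offset":[0,0,5.5],"roll":0},
    {"offset":[0,0,5.5],"roll":0},
    {"offset":[0,0,5],"roll":0},
    {"offset":[0,0,3.5],"roll":0},
    {"offset":[0,0,1],"roll":0},
    {"offset":[0,0,0],"roll":0},
  ],
)

```text
t: 28.02
tool_pos: [0.3797, -0.391, 0.074]
orientation: [-2.11, -2.327, -0.0]
force: [-0.1, -0.2, 0.8]
opening: 0.0003
```

Emit:
step_arm(
  deltas=[
    {"offset":[0,0,0.9],"roll":0},
    {"offset":[0,0,0.4],"roll":0},
    {"offset":[0,0,0.2],"roll":0},
    {"offset":[0,0,0.2],"roll":0},
    {"offset":[0,0,0],"roll":0},
  ],
)

```text
t: 28.65
tool_pos: [0.3796, -0.391, 0.0567]
orientation: [-2.11, -2.328, -0.0]
force: [0.6, 0.4, 0.0]
opening: 0.0003
```

Emit:
step_arm(
  deltas=[
    {"offset":[0,0,0.1],"roll":0},
    {"offset":[0,0,0.1],"roll":0},
    {"offset":[0,0,0.1],"roll":0},
    {"offset":[0,0,0.1],"roll":0},
    {"offset":[0,0,0],"roll":0},
  ],
)

```text
t: 29.28
tool_pos: [0.3799, -0.3911, 0.0529]
orientation: [2.11, 2.327, 0.0]
force: [0.7, 0.5, 1.6]
opening: 0.0006
```

Emit:
step_arm(
  deltas=[
    {"offset":[0,0,0.1],"roll":0},
    {"offset":[0,0,0.1],"roll":0},
    {"offset":[0,0,0],"roll":0},
  ],
)

```text
t: 29.65
tool_pos: [0.3799, -0.3912, 0.0509]
orientation: [2.11, 2.327, -0.0]
force: [0.9, 0.3, 3.4]
opening: 0.0004
```

Emit:
step_arm(
  deltas=[
    {"offset":[0,0,0.1],"roll":0},
    {"offset":[0,0,0.1],"roll":0},
    {"offset":[0,0,0],"roll":0},
  ],
)

```text
t: 30.02
tool_pos: [0.3799, -0.3912, 0.0492]
orientation: [2.11, 2.327, -0.0]
force: [0.3, 0.4, 6.5]
opening: 0.0006
```

Emit:
step_arm(
  deltas=[
    {"offset":[0,0,0.05],"roll":0},
    {"offset":[0,0,0],"roll":0},
  ],
)

```text
t: 30.28
tool_pos: [0.38, -0.3913, 0.049]
orientation: [2.109, 2.327, -0.0]
force: [0.2, 2.2, 9.3]
opening: 0.0007
```

The green key is bottomed out. I release it and lift.

Emit:
step_arm(
  deltas=[
    {"offset":[0,0,-0.3],"roll":0},
    {"offset":[0,0,-0.8],"roll":0},
    {"offset":[0,0,-3.5],"roll":0},
    {"offset":[0,0,-5.5],"roll":0},
    {"offset":[0,0,-5.5],"roll":0},
    {"offset":[0,0,-5.5],"roll":0},
    {"offset":[0,0,-5.5],"roll":0},
    {"offset":[0,0,0],"roll":0},
    {"offset":[0,0,0],"roll":0},
  ],
)

```text
t: 31.4
tool_pos: [0.3794, -0.3907, 0.3135]
orientation: [-2.109, -2.327, -0.0]
force: [0.1, -0.2, -0.7]
opening: 0.0004
```

Run:
```python
from h import *
np.set_printoptions(precision=3,suppress=True)
s=robot.read_state();print(s["tool_pos"],s["force"])
P=[]
for c in ("wrist","scene","side"):
    p=cams.read_camera(c);P.append(p)
    for n,v in keys(p).items(): print(c,n,v[0],atz(p,v[0],.055))
    if c!="wrist":
        old=cv2.imread(f"pics/{c}0.png")[:,:,::-1];d=(np.abs(old.astype(int)-p["pixels"]).max(2)>60).astype(np.uint8)
        k,l,st,ce=cv2.connectedComponentsWithStats(cv2.morphologyEx(d,cv2.MORPH_CLOSE,np.ones((5,5))));print(c,[tuple(x) for x in st[1:] if x[4]>15])
f=lambda q,u,v,w,h,W,H:cv2.resize(q["pixels"][v:v+h,u:u+w,::-1],(W,H),interpolation=2)
w,a,b=P
cv2.imwrite("pics/f.png",np.vstack([np.hstack([f(a,230,140,200,150,400,300),f(b,230,140,200,150,400,300)]),f(w,180,40,300,112,800,300)]))
```

```text
[ 0.379 -0.391  0.314] [ 0.111 -0.227 -0.663]
wrist zero_key_top [312.082 100.055] [ 0.362 -0.293  0.055]
wrist store_key_top [325.042 169.106] [ 0.39  -0.388  0.055]
wrist clear_key_top [318.734 135.533] [ 0.376 -0.341  0.055]
scene zero_key_top [338.431 288.314] [ 0.358 -0.295  0.055]
scene store_key_top [372.04 301.44] [ 0.387 -0.391  0.055]
scene clear_key_top [354.863 294.863] [ 0.372 -0.343  0.055]
scene [(np.int32(153), np.int32(8), np.int32(12), np.int32(12), np.int32(111)), (np.int32(13), np.int32(12), np.int32(133), np.int32(255), np.int32(5219)), (np.int32(60), np.int32(14), np.int32(95), np.int32(51), np.int32(1843)), (np.int32(168), np.int32(24), np.int32(129), np.int32(23), np.int32(1268)), (np.int32(390), np.int32(27), np.int32(15), np.int32(6), np.int32(43)), (np.int32(384), np.int32(27), np.int32(52), np.int32(83), np.int32(2422)), (np.int32(125), np.int32(42), np.int32(150), np.int32(195), np.int32(4317)), (np.int32(0), np.int32(72), np.int32(54), np.int32(160), np.int32(322)), (np.int32(101), np.int32(81), np.int32(29), np.int32(30), np.int32(327)), (np.int32(276),
[... 1756 characters left out ...]
np.int32(15), np.int32(39), np.int32(237)), (np.int32(195), np.int32(194), np.int32(5), np.int32(9), np.int32(21)), (np.int32(318), np.int32(235), np.int32(12), np.int32(4), np.int32(26)), (np.int32(271), np.int32(240), np.int32(8), np.int32(3), np.int32(19)), (np.int32(335), np.int32(250), np.int32(7), np.int32(21), np.int32(60)), (np.int32(173), np.int32(273), np.int32(7), np.int32(6), np.int32(26)), (np.int32(343), np.int32(277), np.int32(42), np.int32(19), np.int32(346)), (np.int32(364), np.int32(304), np.int32(10), np.int32(13), np.int32(61)), (np.int32(374), np.int32(323), np.int32(9), np.int32(13), np.int32(43)), (np.int32(327), np.int32(329), np.int32(6), np.int32(24), np.int32(42))]
```

View pics/f.png

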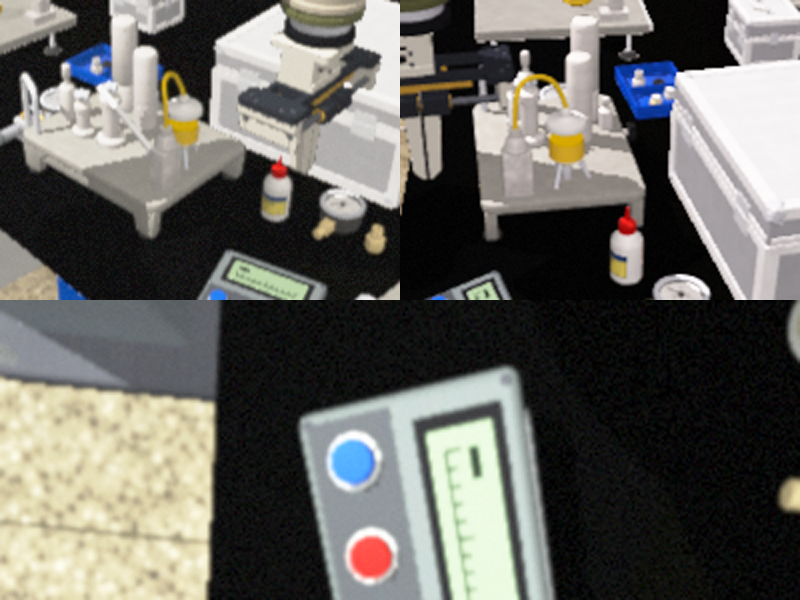

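All loose things stand where they were, the keys are unmoved, the lever is down, and the robot touches nothing. I hand in.

```bash
python3 -c "
from plant import robot
print(robot.close_job())"
```

```text
the job is handed in; nothing more can be done
None
```

I carried out all four steps in the order asked and handed the job in. The arm's last move ended at 31.4 s of the 64 s allowed.

- **Blue key:** pressed to the bottom, about 5 mm. The force rose from about 5 N to 12.6 N once it bottomed, which was somewhat firmer than needed.
- **Lever:** pushed to its lower stop, where the force reached 12 N with no further travel. The tip measured at y 0.069, z 0.200 m against an expected 0.069, 0.202 m.
- **Gauge window:** tapped near its middle at about 5.5 N. The far cameras put the window 2 cm further left, probably because the weights hid part of it. I used the wrist camera's value, and contact came at the expected 45 mm height.
- **Green key:** pressed to the bottom, with about 9 N at the end. I did not go near the red key.

**Last checks:** the three keys, and so the readout, measured within about 1 mm of their earlier positions. The weights and other loose things in the final pictures looked undisturbed. The automatic before-and-after comparison flagged many areas, including around the loose things. I put these down to the arm and its shadows and did not check them one by one. I could not read the display, so the zeroing and storing rest on the key travel and forces.

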